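# Shim the rocking counting scale

### The arm

A 7-joint arm with a two-finger parallel gripper is mounted at the origin on the work surface. World frame = base frame: x ahead of the robot, y to its left, z up, the work surface at z = 0. Lengths are in m, angles in rad, forces in N, time in s.
With the tool pointing down it reaches from about 0.35 to 0.9 m from the base axis. Payload 8.1 kg.
Tool frame: the origin (TCP) lies midway between the tips of the shut fingers; the grasp point (between the pads) lies 19 mm behind it; z points along the fingers, y is the direction in which the jaws open and shut (so a half turn about z gives the same grasp; the last joint's range is limited). The gripper opens to 92 mm and grips with 3 to 60 N. Pads are 19 mm wide; open, the fingers measure 130 mm over their backs; the gripper's body (75 mm by 190 mm) begins 47 mm behind the grasp point.
Start: joints at [-1.388, 0.434, 0.025, 1.573, -0.012, 1.134, -0.075], TCP at [0.176, 0.6, 0.227] pointing down, gripper open.
Joint ranges: [-2.62, 2.62], [-0.44, 2.09], [-1.27, 1.32], [0.08, 2.57], [-1.32, 4.46], [0.12, 2], [-2.74, 2.74]. Speed limits (rad/s): [2.22, 2.22, 3.01, 3.01, 3.14, 3.14, 3.14].

### API

Orientations are given as a unit quaternion [w, x, y, z].
In Python, from cell import read_state, cams, workorder gives the robot as it stands.
- The arm moves only by the tool servo_tool, never from a script. Its argument "targets" is a list that holds one entry, the list of rows, each a list of 7 numbers: the opening, from -1 (shut) to 1 (fully open), then the shift along the world's x, y, z in mm, then the turn, a rotation vector about the world's x, y, z in degrees. A call has 1 to 12 rows; each row shifts and turns the commanded pose from where the row before left it; what a row does not reach is not made up. A row lasts 1/8 s, in which the tool goes at most 62.5 mm and 10.7 degrees, less where a joint would pass 70% of its speed; a pose out of reach is approached as far as the arm can. A call with a gripper value outside its range is refused whole. The fingers move at their own pace and stop on an object; "squeeze" is the grip in N (left out, the last holds). Time passes only in rows, so rows that do not move let the fingers close. It gives the time, the measured TCP pose, the force and the opening at its end, in the units of the state.
- read_state(): the state, without advancing time (a new reading comes with each control period).
- cams.snapshot(name): name is "scene" or "top"; returns the picture (400x640x3 uint8, blue, green, red); there is no depth.
- cams.get_calibration(name): a dict with "camera_matrix" (3x3 intrinsics, pixels), "xyz" and "attitude" of the camera in the world. Camera axes: x right, y down, z forward; pixel columns grow to the right and rows downward; lengths in m; the calibration is good to about 2 mm. A picture is of the moment at which its call begins. get_calibration takes no time and is no camera call.
- workorder.sign_off(): hands the job in, once; it reports no verdict.
The state is a dict: "time": time; "joint_positions": joint angles; "joint_vel": joint speeds; "joint_efforts": joint torques, N m; "tool_pos": TCP position; "orientation": TCP orientation; "wrist_force": force on the tool from outside, world axes, zero at the start; "moment": the same for the moment, N m; "width": finger opening in m.
Only numpy, scipy, OpenCV 4.12 (cv2) and the standard library are available. Lean on these libraries where they do the work, as an engineer would, in place of code of your own. Each camera call takes 0.05 s, during which the arm holds its last target.

### The job

The counting scale rocks on the bench because the foot at one corner is too short. With your fingertips, push the wooden wedge shim along the bench, thin end first, in under the short foot until the scale stands level and no longer rocks, then let go and leave it there. Only push the shim, do not lift it, and do not push the scale itself or disturb the other things on the bench.

Things in the scene. Friction and masses are not known exactly. Their poses are not given: they have to be found in the camera images.
- scale: White loose bench scale, about 3 kg: case 226 mm square, 75 mm high, underside 30 mm up. Origin: centre of the square at the height of the good feet's tips; z up out of the pan; the -x side has the display. Black domed feet 28 mm across at (+-85, +-85) mm; the one at (-85, -85), by the grey keys, is 8 mm short. It starts leaning 3.8 degrees onto that foot; level means z vertical.
- short_foot (a point): Centre of the short foot's domed underside: on the bench at the start, 8 mm above it when the scale is level with all four feet carrying. Raised higher, the scale tips the other way. The case's edges lie 28 mm beyond it. The scale's lean falls steadily as the shim goes in.
- shim: Loose wooden wedge, about 90 g, 50 mm wide (y). Origin: centre of its flat underside; +x points to the thin end. It slopes from x = +60 mm (toe, 2 mm thick) to x = -60 mm (16 mm thick); behind that an upright heel plate, x = -60 to -68 mm, 26 mm high. The scale is level when the short foot's centre is over about x = +10 mm. About 5 to 15 N pushes it; it stays where left.
- shim_toe (a point): Middle of the shim's thin edge, at its underside. At the start it is on the scale's -y side, 55 to 90 mm short of the short foot, up to 50 mm off line, and the shim points along the scale's +y within 15 degrees.
- shim_heel (a point): Middle of the outer face of the shim's heel plate, 13 mm above the shim's underside; push here along the shim's +x.
- block_a: Bystander: cream rigid block 50 x 45 x 40 mm, origin at the centre of its underside.
- block_b: Bystander: cream rigid block 60 x 50 x 45 mm, origin at the centre of its underside.
- knife: Bystander: spatula-like scraper lying flat on the bench.
- brush: Bystander: brush lying flat on the bench.
- puck: Bystander: cream disc 70 mm across and 30 mm high, lying flat, origin at the centre of its underside.
- pad: Bystander: brown sanding block 100 x 70 x 25 mm, lying flat, origin at the centre of its underside.
Mind the look-alikes: they are no part of the job. What is shaped like the shim but yellow is not meant.

How it is judged:
At the end, for the whole second after the job is handed in: The short foot stands on the shim's slope (its centre within 25 mm of the shim's centre line), the shim lies flat on the bench and carries load, and the scale is level within 0.012 rad (0.7 degrees), everything at rest (angle between scale's own z axis and vertical below 0.012 rad and contact force between shim and scale above 0.5 N and x of short_foot in the frame of shim between -0.055 and 0.055 m and y of short_foot in the frame of shim between -0.025 and 0.025 m and height (world z) of shim below 0.004 m and angle between shim's own z axis and vertical below 0.04 rad and linear speed of each of shim, scale below 0.01 m/s and angular speed of scale below 0.05 rad/s); the robot touches nothing.
It fails at once if the shim is lifted or tipped up (height (world z) of shim above 0.008 m or angle between shim's own z axis and vertical above 0.15 rad).
It fails at once if the scale is shoved more than 30 mm or tipped more than 8 degrees (distance of scale from where it was at the start of the episode above 0.03 m or angle between scale's own z axis and vertical above 0.14 rad).
It fails at once if the robot pushes on the scale itself (over 3 N) (contact force between any of the fingers, the arm and scale above 3 N).
It fails at once if another thing on the bench is disturbed by more than 25 mm (distance of any of block_a, block_b, knife, brush, puck, pad from where it was at the start of the episode above 0.025 m).
It also fails if it takes over 64 s, if anything falls off the work surface, if the arm or the gripper's body presses on something with over 40 N, if the wrist force passes 120 N, or if a joint passes its speed limit or range.

## Working session

There is one attempt and no reset: what is moved stays moved. The work goes in short steps, Python scripts to look and compute and a tool call to move; the robot and the scene stay as the last step left them, time stands still between calls to the robot, and variables do not carry over. Pictures are saved under pics/ and viewed, and the job is handed in when it is done.

Besides the shell and the picture viewer there is one more tool, called after "Request:" as name(argument=value, ...), one argument or row to a line, values as JSON. servo_tool: Moves the arm, as the interface text tells. Its arguments: {"type":"object","properties":{"targets":{"type":"array","items":{"type":"array","items":{"type":"array","items":{"type":"number"}}}},"squeeze":{"type":"number"}},"required":["targets"]}

```bash
ls; mkdir -p pics
python3 - <<'E'
from cell import read_state, cams
import cv2
for n in("scene","top"):
    cv2.imwrite(f"pics/{n}0.png",cams.snapshot(n)); print(n,cams.get_calibration(n))
s=read_state();print(s)
E
```

```text
pics
scene {'camera_matrix': array([[406.53722504,   0.        , 311.96421384],
       [  0.        , 406.53722504, 201.82389394],
       [  0.        ,   0.        ,   1.        ]]), 'xyz': array([ 1.28296844, -0.4412502 ,  0.80954502]), 'attitude': array([-0.35192141,  0.79784724,  0.45037898, -0.19170257])}
top {'camera_matrix': array([[394.04215805,   0.        , 328.5601824 ],
       [  0.        , 394.04215805, 197.29360598],
       [  0.        ,   0.        ,   1.        ]]), 'xyz': array([ 0.44844597, -0.0098762 ,  1.28954468]), 'attitude': array([-0.03490775,  0.71516484, -0.69688301,  0.04092397])}
{'time': 0.1, 'joint_positions': array([-1.38759591,  0.43515867,  0.02499142,  1.57397823, -0.01159637,
        1.13402155, -0.07512239]), 'joint_vel': array([ 5.26279058e-04, -4.98905238e-05,  3.41021719e-04, -2.53727597e-03,
        1.88843321e-04, -1.19931455e-03,  1.06578337e-03]), 'joint_efforts': array([ 3.07951756e-03, -6.69121528e+01,  9.88049470e-01, -3.15147042e+01,
       -6.04962255e-02,  3.73065029e-02,  1.08687145e-04]), 'tool_pos': array([0.17613735, 0.59919546, 0.22603112]), 'orientation': array([-3.13512411e-05,  1.42466846e-01,  9.89799320e-01, -7.09721211e-04]), 'wrist_force': array([-0.12406625, -0.13056593,  0.83421848]), 'moment': array([-0.02936018,  0.00923203,  0.01815871]), 'width': 0.09145435791668212}
```

View pics/scene0.png

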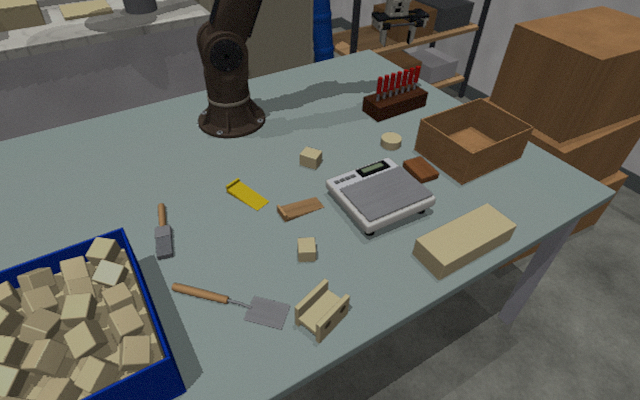

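View pics/top0.png

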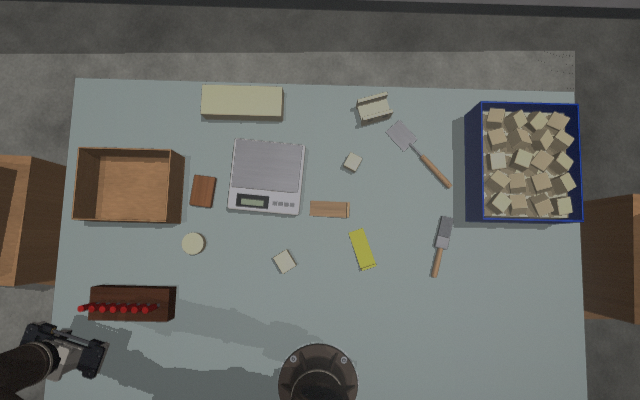

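Could be taken for the shim (top view): brown wedge at (329,209), yellow wedge at (362,249), which is the look-alike, and the brown sanding pad at (203,191). I choose (329,209) and check it in close crops.

Run:
```python
import cv2,numpy as np
a=cv2.imread("pics/top0.png")[130:270,220:380]; b=cv2.imread("pics/scene0.png")[145:245,215:445]
cv2.imwrite("pics/c_top.png",cv2.resize(a,None,fx=4.2,fy=4.2,interpolation=cv2.INTER_CUBIC))
cv2.imwrite("pics/c_scene.png",cv2.resize(b,None,fx=3.4,fy=3.4,interpolation=cv2.INTER_CUBIC))
```

```text
(no output)
```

View pics/c_top.png

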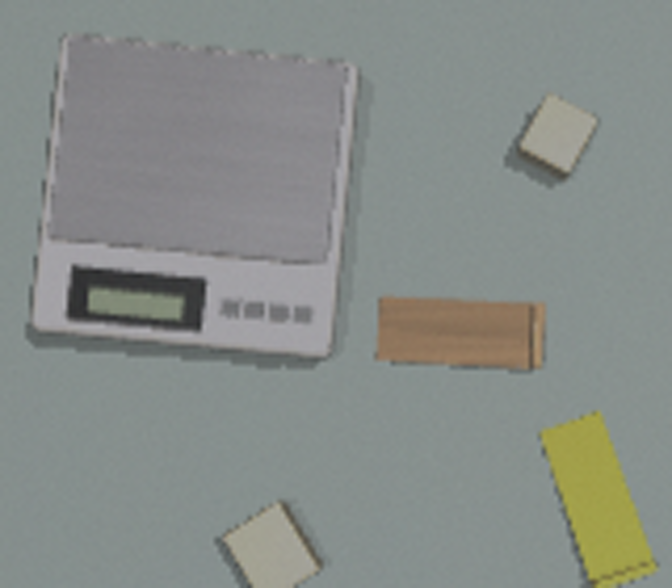

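View pics/c_scene.png

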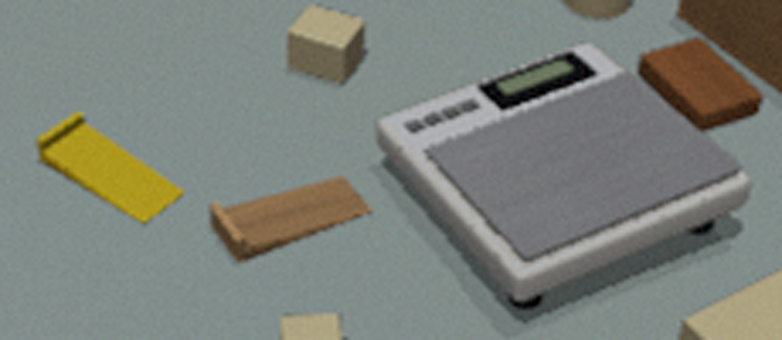

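The crops show the brown wedge with its heel plate at the right (top crop ~(540,335), full pixel ~(349,210)), its thin end towards the scale's key corner (top crop ~(377,328), full ~(310,208)). The yellow one is the decoy. Now I'll measure.

```bash
cat > h.py <<'E'
import cv2,numpy as np
from cell import cams,read_state
from scipy.spatial.transform import Rotation as R
def ray(n,uv,z):
    c=cams.get_calibration(n); q=c["attitude"]; M=R.from_quat([q[1],q[2],q[3],q[0]]).as_matrix()
    uv=np.atleast_2d(np.array(uv,float)); d=np.c_[uv,np.ones(len(uv))]@np.linalg.inv(c["camera_matrix"]).T@M.T
    z=np.broadcast_to(z,len(uv)); t=(z-c["xyz"][2])/d[:,2]
    return (c["xyz"]+d*t[:,None])
def proj(n,P):
    c=cams.get_calibration(n); q=c["attitude"]; M=R.from_quat([q[1],q[2],q[3],q[0]]).as_matrix()
    p=(np.atleast_2d(P)-c["xyz"])@M@c["camera_matrix"].T
    return p[:,:2]/p[:,2:]
def shimmask(im,roi):
    h=cv2.cvtColor(im,cv2.COLOR_BGR2HSV); m=cv2.inRange(h,(5,70,60),(19,200,255))
    k=np.zeros_like(m); x0,y0,x1,y1=roi; k[y0:y1,x0:x1]=m[y0:y1,x0:x1]; return k
def scalemask(im,roi):
    x0,y0,x1,y1=roi; b=im.astype(int); 
    m=((b[...,1]-b[...,2])<12).astype(np.uint8)*255   # bench has g>>r
    k=np.zeros_like(m); k[y0:y1,x0:x1]=m[y0:y1,x0:x1]; return k
E
python3 - <<'E'
from h import *
im=cv2.imread("pics/top0.png")
for p in[(320,160),(265,160),(265,215),(238,205),(329,209),(362,249)]: print(p,im[p[1],p[0]],cv2.cvtColor(im[p[1]:p[1]+1,p[0]:p[0]+1],cv2.COLOR_BGR2HSV)[0,0])
m=shimmask(im,(300,190,360,230))
c=max(cv2.findContours(m,0,1)[0],key=cv2.contourArea);r=cv2.minAreaRect(c);bp=cv2.boxPoints(r);print(r,bp)
print("z0",ray("top",bp,0.0)[:,:2]); print("z26",ray("top",bp,.026)[:,:2])
m=scalemask(im,(222,130,312,222)); cv2.imwrite("pics/m.png",m)
c=max(cv2.findContours(m,0,1)[0],key=cv2.contourArea);r=cv2.minAreaRect(c);bp=cv2.boxPoints(r);print(r,bp)
for z in(.05,.075,.1): 
  P=ray("top",bp,z)[:,:2];print(z,P.round(4).tolist(),np.linalg.norm(np.diff(P,axis=0),axis=1),P.mean(0))
E
```

```text
(320, 160) [142 144 134] [ 84  18 144]
(265, 160) [133 132 131] [105   4 133]
(265, 215) [112 114 107] [ 81  16 114]
(238, 205) [60 59 59] [120   4  60]
(329, 209) [ 87 109 132] [ 15  87 132]
(362, 249) [ 73 158 159] [ 30 138 159]
((329.3414001464844, 208.80587768554688), (38.882930755615234, 15.153517723083496), 2.385944128036499) [[309.60135 215.56671]
 [310.2322  200.42633]
 [349.08145 202.04504]
 [348.4506  217.18542]]
z0 [[ 0.52568662  0.0414254 ]
 [ 0.57552779  0.04087249]
 [ 0.57354469 -0.08697139]
 [ 0.52368503 -0.08589024]]
z26 [[ 0.52412928  0.04039105]
 [ 0.57296555  0.03984929]
 [ 0.57102243 -0.08541698]
 [ 0.52216805 -0.08435764]]
((266.5, 175.5), (91.0, 89.0), 90.0) [[222. 130.]
 [311. 130.]
 [311. 221.]
 [222. 221.]]
0.05 [[0.7905, 0.3292], [0.7986, 0.0433], [0.5057, 0.0345], [0.4985, 0.3134]] [0.2859719  0.29298167 0.27893291] [0.64833746 0.18011084]
0.075 [[0.7836, 0.3224], [0.7915, 0.0423], [0.5046, 0.0336], [0.4975, 0.3068]] [0.28020422 0.28707262 0.2733072 ] [0.64430591 0.17627905]
0.1 [[0.7767, 0.3155], [0.7845, 0.0412], [0.5034, 0.0327], [0.4965, 0.3003]] [0.27443654 0.28116356 0.26768149] [0.64027436 0.17244726]
```

View pics/m.png

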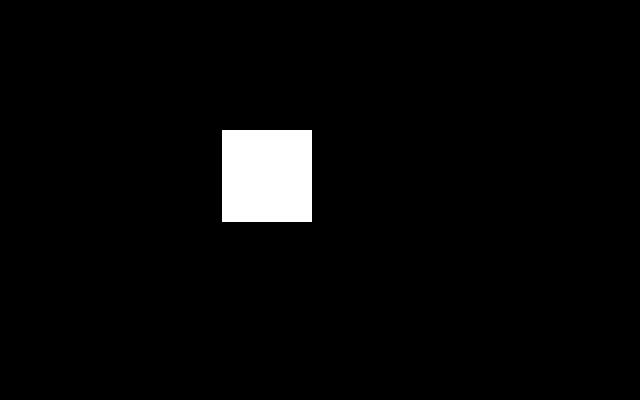

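Run:
```python
from h import *
ims=[cv2.imread("pics/top0.png")]+[cams.snapshot("top") for _ in range(3)]
im=np.mean(ims,axis=0); cv2.imwrite("pics/topavg.png",im)
im=cv2.GaussianBlur(im,(0,0),.7)
m=np.zeros((400,640),np.uint8); s=(im[...,1]-im[...,2])<5.0
m[128:224,220:314]=(s*255)[128:224,220:314]
m=cv2.morphologyEx(m,cv2.MORPH_OPEN,np.ones((3,3)))
cv2.imwrite("pics/m2.png",cv2.resize(m[120:230,215:320],None,fx=5,fy=5,interpolation=0))
c=max(cv2.findContours(m,0,1)[0],key=cv2.contourArea);hull=cv2.convexHull(c)
r=cv2.minAreaRect(c);print(r)
print(cv2.approxPolyDP(hull,6,True)[:,0])
```

```text
((266.03961181640625, 176.60397338867188), (73.2347412109375, 72.43871307373047), 5.710593223571777)
[[235 138]
 [305 146]
 [297 215]
 [227 207]][ WARN:0@6.284] global loadsave.cpp:1063 imwrite_ Unsupported depth image for selected encoder is fallbacked to CV_8U.
```

View pics/m2.png

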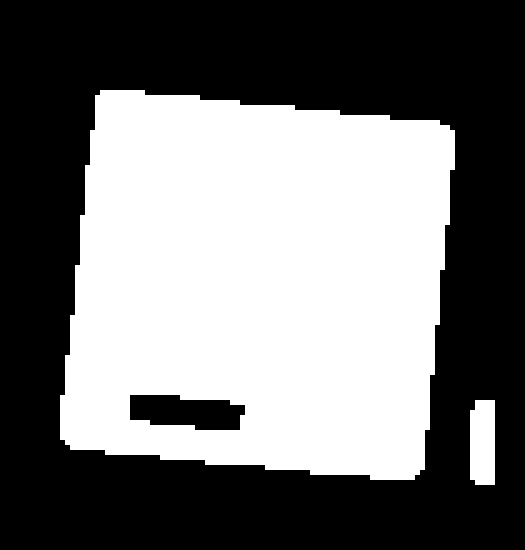

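Run:
```python
from h import *
r=((266.04,176.60),(74.0,73.2),5.71)
bp=cv2.boxPoints(r);print(bp)
# order: assign by image position: left-bottom(-x,+y), left-top(+x,+y), right-top(+x,-y), right-bottom(-x,-y)
for zs in([.075,.0856,.075,.0644],):
  P=ray("top",bp,zs);print(P.round(4)); d=np.diff(np.r_[P,P[:1]],axis=0);print(np.linalg.norm(d,axis=1).round(4)); c=P[:,:2].mean(0)
  ex=(P[1]-P[0]+P[2]-P[3])[:2];ey=(P[0]-P[3]+P[1]-P[2])[:2];print(c,np.degrees(np.arctan2(ex[1],ex[0])),np.degrees(np.arctan2(-ey[0],ey[1])))
  yaw=(np.arctan2(ex[1],ex[0])+np.arctan2(-ey[0],ey[1]))/2
  Ry=np.array([[np.cos(yaw),-np.sin(yaw)],[np.sin(yaw),np.cos(yaw)]])
  print("foot",c+Ry@[-.085,-.085]," case -y edge mid near foot",c+Ry@[-.085,-.113],"ydir",Ry[:,1])
# foot check: case top centre displaced by lean: z*.0664 toward short corner
  l=np.radians(3.8); off=Ry@(np.array([-1,-1])/2**.5*np.sin(l)*.07); print("lean offset",off, "foot corr",c-off+Ry@[-.085,-.085])
```

```text
[[225.58215 209.33714]
 [232.86505 136.50035]
 [306.49786 143.86287]
 [299.21497 216.69966]]
[[0.5337 0.2978 0.075 ]
 [0.7609 0.2846 0.0856]
 [0.7465 0.0551 0.075 ]
 [0.5175 0.071  0.0644]]
[0.2279 0.2302 0.2298 0.2276]
[0.63963352 0.17711322] -3.65553158718296 -3.8428523911930856
foot [0.54925737 0.0978532 ]  case -y edge mid near foot [0.54742647 0.06991313] ydir [0.06538906 0.99785985]
lean offset [-0.00348787 -0.00305887] foot corr [0.55274524 0.10091207]
```

Measured: toe at (0.551, 0.041), heel at about (0.548, -0.086), heading within 1° of world +y. The short foot is at about (0.553, 0.101), so the shim is nearly in line and needs about 110 mm of push. I'm moving behind the heel with the jaws turned along world x, so two fingertips push it.

Request:
servo_tool(
  targets=[
    [[-0.6, 18.6, -37, 0, 0, 0, -3.7], [-0.6, 18.6, -37, 0, 0, 0, -3.7], [-0.6, 18.6, -37, 0, 0, 0, -3.7], [-0.6, 18.6, -37, 0, 0, 0, -3.7], [-0.6, 18.6, -37, 0, 0, 0, -3.7], [-0.6, 18.6, -37, 0, 0, 0, -3.7], [-0.6, 18.6, -37, 0, 0, 0, -3.7], [-0.6, 18.6, -37, 0, 0, 0, -3.7], [-0.6, 18.6, -37, 0, 0, 0, -3.7], [-0.6, 18.6, -37, 0, 0, 0, -3.7], [-0.6, 18.6, -37, 0, 0, 0, -3.7], [-0.6, 18.6, -37, 0, 0, 0, -3.7]],
  ],
)

```text
time: 1.75
tool_pos: [0.3999, 0.1544, 0.2269]
orientation: [0.0, 0.507, 0.862, 0.0]
wrist_force: [1.1, 0.4, -0.1]
width: 0.0186
```

Request:
servo_tool(
  targets=[
    [[-0.6, 18.6, -37, 0, 0, 0, -3.7], [-0.6, 18.6, -37, 0, 0, 0, -3.7], [-0.6, 18.6, -37, 0, 0, 0, -3.7], [-0.6, 18.6, -37, 0, 0, 0, -3.7], [-0.6, 18.6, -37, 0, 0, 0, -3.7], [-0.6, 18.6, -37, 0, 0, 0, -3.7], [-0.6, 18.6, -37, 0, 0, 0, -3.7], [-0.6, 18.6, -37, 0, 0, 0, -3.7], [-0.6, 0, 0, 0, 0, 0, 0], [-0.6, 0, 0, 0, 0, 0, 0]],
  ],
)

```text
time: 3.0
tool_pos: [0.5479, -0.1398, 0.2264]
orientation: [-0.0, 0.709, 0.705, -0.0]
wrist_force: [0.6, 0.7, 0.5]
width: 0.0183
```

Request:
servo_tool(
  targets=[
    [[-0.6, 0, 0, -40, 0, 0, 0], [-0.6, 0, 0, -40, 0, 0, 0], [-0.6, 0, 0, -40, 0, 0, 0], [-0.6, 0, 0, -40, 0, 0, 0], [-0.6, 0, 0, -30, 0, 0, 0], [-0.6, 0, 0, -20, 0, 0, 0], [-0.6, 0, 0, -8, 0, 0, 0], [-0.6, 0, 0, 0, 0, 0, 0]],
  ],
)

```text
time: 4.0
tool_pos: [0.5482, -0.1395, 0.0089]
orientation: [-0.0, 0.709, 0.705, 0.0]
wrist_force: [0.2, 0.3, 0.9]
width: 0.0182
```

Run:
```python
from h import *
print(read_state()["tool_pos"],read_state()["wrist_force"])
b=cams.snapshot("scene")[120:270,215:445]; cv2.imwrite("pics/s1.png",cv2.resize(b,None,fx=3.4,fy=3.4,interpolation=cv2.INTER_CUBIC))
```

```text
[ 0.54816457 -0.13945961  0.00885739] [0.1974669  0.26142501 0.86969409]
```

View pics/s1.png

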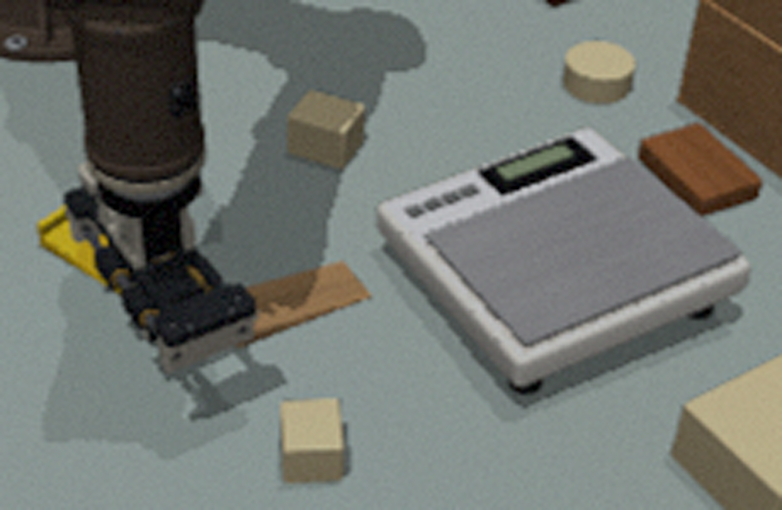

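The fingertips are down behind the heel (crop ~(205,350)), clear of the blocks and the yellow wedge. I'm pushing in stages.

Request:
servo_tool(
  targets=[
    [[-0.6, 0, 10, 0, 0, 0, 0], [-0.6, 0, 10, 0, 0, 0, 0], [-0.6, 0, 10, 0, 0, 0, 0], [-0.6, 0, 5, 0, 0, 0, 0], [-0.6, 0, 5, 0, 0, 0, 0], [-0.6, 0, 5, 0, 0, 0, 0], [-0.6, 0, 5, 0, 0, 0, 0], [-0.6, 0, 5, 0, 0, 0, 0], [-0.6, 0, 5, 0, 0, 0, 0], [-0.6, 0, 5, 0, 0, 0, 0], [-0.6, 0, 5, 0, 0, 0, 0], [-0.6, 0, 5, 0, 0, 0, 0]],
  ],
)

```text
time: 5.55
tool_pos: [0.5482, -0.0651, 0.0087]
orientation: [0.0, 0.709, 0.705, -0.0]
wrist_force: [0.2, -0.3, 0.4]
width: 0.0183
```

Run:
```python
from h import *
a=cams.snapshot("top")
a=a[130:270,220:380];cv2.imwrite("pics/t2.png",cv2.resize(a,None,fx=4.2,fy=4.2,interpolation=cv2.INTER_CUBIC))
```

```text
(no output)
```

View pics/t2.png

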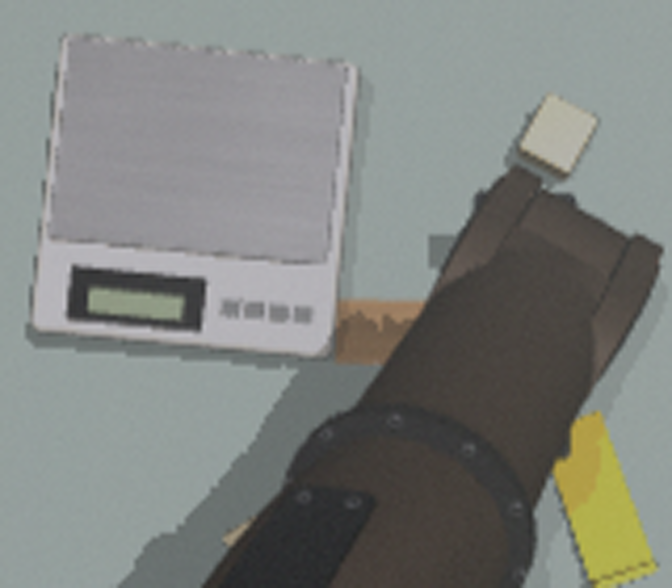

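Request:
servo_tool(
  targets=[
    [[-0.6, 0, 4, 0, 0, 0, 0], [-0.6, 0, 4, 0, 0, 0, 0], [-0.6, 0, 4, 0, 0, 0, 0], [-0.6, 0, 4, 0, 0, 0, 0], [-0.6, 0, 4, 0, 0, 0, 0], [-0.6, 0, 4, 0, 0, 0, 0], [-0.6, 0, 4, 0, 0, 0, 0], [-0.6, 0, 4, 0, 0, 0, 0], [-0.6, 0, 4, 0, 0, 0, 0], [-0.6, 0, 4, 0, 0, 0, 0], [-0.6, 0, 4, 0, 0, 0, 0], [-0.6, 0, 4, 0, 0, 0, 0]],
  ],
)

```text
time: 7.1
tool_pos: [0.5482, -0.0194, 0.0088]
orientation: [0.001, 0.71, 0.704, -0.001]
wrist_force: [0.4, -7.6, -0.4]
width: 0.0186
```

Run:
```python
from h import *
a=cams.snapshot("top"); b=cams.snapshot("scene")
cv2.imwrite("pics/top3.png",a);cv2.imwrite("pics/scene3.png",b)
a=a[130:230,220:380];b=b[145:245,280:445]
cv2.imwrite("pics/t3.png",np.vstack([cv2.resize(x,(480,300),interpolation=cv2.INTER_CUBIC) for x in(a,b)]))
```

```text
(no output)
```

View pics/t3.png

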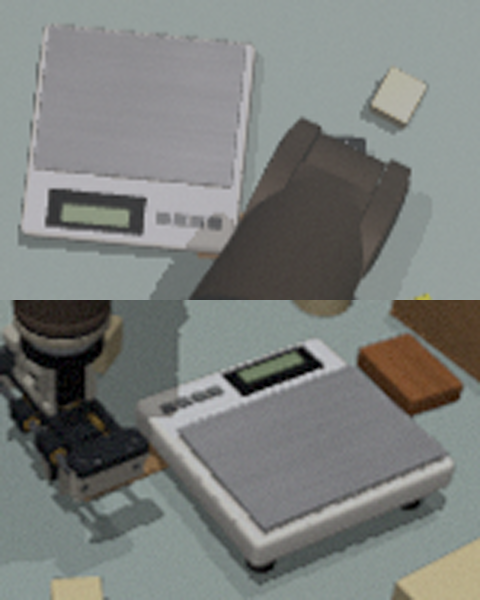

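Request:
servo_tool(
  targets=[
    [[-0.6, 0, 3, 0, 0, 0, 0], [-0.6, 0, 3, 0, 0, 0, 0], [-0.6, 0, 3, 0, 0, 0, 0], [-0.6, 0, 3, 0, 0, 0, 0], [-0.6, 0, 3, 0, 0, 0, 0], [-0.6, 0, 3, 0, 0, 0, 0], [-0.6, 0, 3, 0, 0, 0, 0], [-0.6, 0, 2, 0, 0, 0, 0]],
  ],
)

```text
time: 8.2
tool_pos: [0.5481, 0.0039, 0.0088]
orientation: [0.001, 0.71, 0.704, -0.001]
wrist_force: [0.0, -6.6, -0.7]
width: 0.0185
```

```bash
cat > lean.py <<'E'
from h import *
from scipy.optimize import least_squares
def lean(top,scene,verbose=True):
    yaw=np.radians(-3.75); c=np.array([.6425,.181]) # scale xy
    Rz=R.from_euler('z',yaw); ax=Rz.apply(np.array([1,-1,0])/2**.5)
    l=np.radians(3.8); R0=R.from_rotvec(-l*ax)   # lean: -x-y corner down
    chk=R0.apply(Rz.apply([-1,-1,0])); R0=R0 if chk[2]<0 else R.from_rotvec(l*ax)
    n=R0.apply([0,0,1]); p0=np.array([*c,0])+n*.075
    obs=[]
    for name,im1 in(("top",top),("scene",scene)):
        g0=cv2.cvtColor(cv2.imread(f"pics/{name}0.png"),6); g1=cv2.cvtColor(im1,6)
        q=np.array([[x,y] for x in(-.105,.105) for y in(-.105,.105)])[[0,1,3,2]]
        P=np.array([p0+R0.apply(Rz.apply([a,b,0])) for a,b in q])
        m=np.zeros_like(g0); cv2.fillPoly(m,[proj(name,P).astype(np.int32)],255)
        f=cv2.goodFeaturesToTrack(g0,80,.02,3,mask=m)
        kw=dict(winSize=(13,13),maxLevel=2)
        f1,s,e=cv2.calcOpticalFlowPyrLK(g0,g1,f,None,**kw); fb,s2,_=cv2.calcOpticalFlowPyrLK(g1,g0,f1,None,**kw)
        ok=(s.ravel()==1)&(np.abs(fb-f).max((1,2))<.15)&(e.ravel()<12); f=f[ok,0];f1=f1[ok,0]
        c0=ray(name,f,0.)  # intersect rays with tilted plane
        C=cams.get_calibration(name)["xyz"]; d=c0-C; t=((p0-C)@n)/(d@n); X=C+d*t[:,None]
        obs.append((name,X,f1))
    o=np.array([*c,0.07])
    def res(v):
        r=[]
        for name,X,f1 in obs: r.append((proj(name,R.from_rotvec(v[:3]).apply(X-o)+o+v[3:])-f1).ravel())
        return np.concatenate(r)
    s=least_squares(res,np.zeros(6),loss="soft_l1",f_scale=.3)
    n1=R.from_rotvec(s.x[:3]).apply(n); loc=Rz.inv().apply(n1)
    print("pts",[len(x[1]) for x in obs],"rms",np.sqrt(np.median(s.fun**2)),"shift mm",(s.x[3:]*1e3).round(1),"tilt deg",np.degrees(np.arccos(n1[2])).round(2),"toward scale x,y deg",np.degrees(loc[:2]).round(2), "yaw",np.degrees(s.x[2]).round(2))
if __name__=="__main__":
    import sys
    i=sys.argv[1]
    t,sc=cams.snapshot("top"),cams.snapshot("scene")
    cv2.imwrite(f"pics/top{i}.png",t);cv2.imwrite(f"pics/scene{i}.png",sc); lean(t,sc); print(read_state()["tool_pos"],read_state()["wrist_force"])
    cv2.imwrite(f"pics/c{i}.png",np.vstack([cv2.resize(x,(480,300),interpolation=2) for x in(t[130:230,220:380],sc[145:245,280:445])]))
E
python3 -c "
from lean import *
for i in(0,3): lean(cv2.imread(f'pics/top{i}.png'),cv2.imread(f'pics/scene{i}.png'))"
python3 lean.py 4
```

```text
pts [29, 20] rms 2.0097183471152322e-14 shift mm [0. 0. 0.] tilt deg 3.8 toward scale x,y deg [-2.69 -2.69] yaw 0.0
pts [4, 14] rms 0.10403870183320747 shift mm [1.4 1.3 1.5] tilt deg 2.96 toward scale x,y deg [-2.71 -1.19] yaw -0.06
pts [3, 10] rms 0.12900826622146463 shift mm [2.6 2.3 3. ] tilt deg 2.86 toward scale x,y deg [-2.84 -0.26] yaw 0.11
[0.54812832 0.00431463 0.00874691] [-0.31342061 -5.67738777  0.32488701]
```

View pics/c4.png

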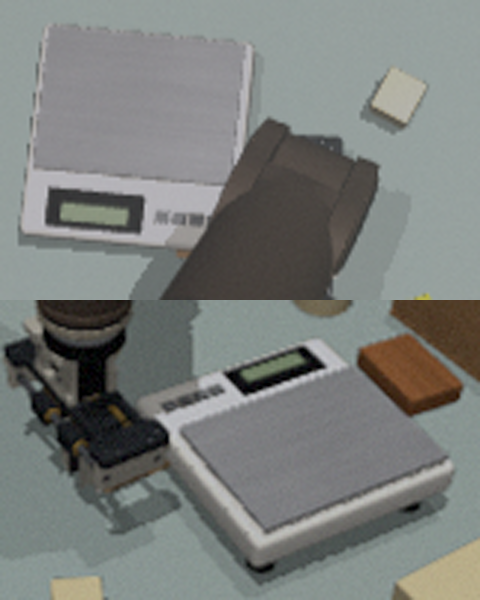

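```bash
python3 - <<'E'
s=open('lean.py').read()
s=s.replace("o=np.array([*c,0.07])","o=np.array([*c,0.0])")
s=s.replace("proj(name,R.from_rotvec(v[:3]).apply(X-o)+o+v[3:])","proj(name,(R.from_euler('z',v[1])*R.from_rotvec(v[0]*ax)).apply(X-o)+o+np.array([v[2],v[3],0]))")
s=s.replace("np.zeros(6)","np.zeros(4)")
a=s.index("    n1=R.from");b=s.index("if __name__")
s=s[:a]+"""    n1=R.from_rotvec(s.x[0]*ax).apply(n); loc=Rz.inv().apply(n1)
    J=s.jac; sd=np.sqrt(np.diag(np.linalg.inv(J.T@J)))*np.std(s.fun)
    print("pts",[len(x[1]) for x in obs],"rms",np.std(s.fun).round(2),"shift mm",(s.x[2:]*1e3).round(1),"tilt deg toward short(+ = short corner low)",np.degrees(-loc[0]*2**.5).round(2),"+-",np.degrees(sd[0]).round(2),"yaw",np.degrees(s.x[1]).round(2))
"""+s[b:]
s=s.replace("<.15","<.3").replace("e.ravel()<12","e.ravel()<25")
open('lean.py','w').write(s)
E
python3 -c "
from lean import *
for i in(0,3,4): lean(cv2.imread(f'pics/top{i}.png'),cv2.imread(f'pics/scene{i}.png'))"
```

```text
pts [29, 20] rms 0.0 shift mm [0. 0.] tilt deg toward short(+ = short corner low) 3.8 +- 0.0 yaw 0.0
pts [8, 14] rms 0.79 shift mm [-0.1  0.1] tilt deg toward short(+ = short corner low) 2.17 +- 1.43 yaw 0.03
pts [6, 11] rms 0.42 shift mm [0.2 0.6] tilt deg toward short(+ = short corner low) 1.19 +- 1.23 yaw 0.32
```

The lean is falling as expected, with no notable scale shift. The geometry says about 9–10 mm is left, with a tolerance of about ±12 mm. I'll do the last bit, then back off and look without the shadow.

Request:
servo_tool(
  targets=[
    [[-0.6, 0, 3, 0, 0, 0, 0], [-0.6, 0, 3, 0, 0, 0, 0], [-0.6, 0, 3, 0, 0, 0, 0], [-0.6, 0, 0, 0, 0, 0, 0]],
  ],
)

```text
time: 8.8
tool_pos: [0.5481, 0.0127, 0.0087]
orientation: [0.001, 0.71, 0.704, -0.001]
wrist_force: [0.9, -8.2, -0.8]
width: 0.0185
```

Request:
servo_tool(
  targets=[
    [[-0.6, 0, -10, 0, 0, 0, 0], [-0.6, 0, -30, 0, 0, 0, 0], [-0.6, 0, -50, 0, 0, 0, 0], [-0.6, 0, -30, 40, 0, 0, 0], [-0.6, 0, -30, 50, 0, 0, 0], [-0.6, 0, -50, 50, 0, 0, 0], [-0.6, 0, -50, 50, 0, 0, 0], [-0.6, 0, -50, 0, 0, 0, 0], [-0.6, 0, -40, 0, 0, 0, 0], [-0.6, 0, 0, 0, 0, 0, 0], [-0.6, 0, 0, 0, 0, 0, 0]],
  ],
)

```text
time: 10.18
tool_pos: [0.5482, -0.3129, 0.1868]
orientation: [-0.001, 0.709, 0.705, 0.0]
wrist_force: [0.3, 0.3, -0.1]
width: 0.0182
```

```bash
python3 lean.py 5
```

```text
pts [16, 19] rms 0.4 shift mm [-0.7 -0. ] tilt deg toward short(+ = short corner low) 0.19 +- 0.37 yaw 0.17
[ 0.54863743 -0.31196887  0.18682549] [-0.22154638 -0.00103766 -0.10648637]
```

View pics/c5.png

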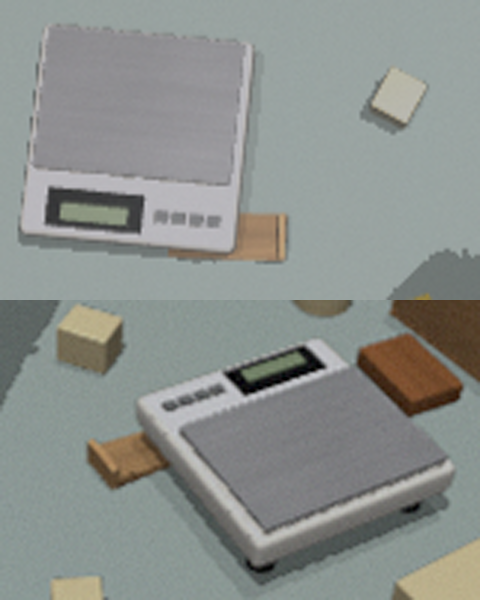

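The shim sits with its heel out at crop (285,237) in the top view, the scale looks level, and nothing else has moved. I'll cross-check the shim position, a free-axis tilt fit, and the bystanders.

Run:
```python
from h import *
im=cv2.imread("pics/top5.png")
m=shimmask(im,(270,190,330,230)); 
ys,xs=np.nonzero(m); print(xs.min(),xs.max(),ys.min(),ys.max())
k=m.copy(); k[:,:300]=0
c=max(cv2.findContours(k,0,1)[0],key=cv2.contourArea);r=cv2.minAreaRect(c);bp=cv2.boxPoints(r);print(r,bp)
P=ray("top",bp,.02);print(P[:,:2].round(4))
# bystander/other changes
d=cv2.absdiff(cv2.imread("pics/top0.png"),im).max(2); d=cv2.GaussianBlur(d,(3,3),0)
print(cv2.imwrite("pics/d5.png",np.uint8(np.clip(d.astype(int)*4,0,255))))
s=open('lean.py').read()
s=s.replace("R.from_rotvec(v[0]*ax)","R.from_rotvec(v[0]*ax+v[4]*ay)").replace("np.zeros(4)","np.zeros(5)").replace("    o=np","    ay=Rz.apply(np.array([1,1,0])/2**.5)\n    o=np").replace("s.x[2:]*","s.x[2:4]*")
s=s.replace("    J=s","    print('other-axis tilt deg',np.degrees(s.x[4]).round(2))\n    J=s")
open('lean2.py','w').write(s)
import lean2; lean2.lean(im,cv2.imread("pics/scene5.png"))
```

```text
276 314 201 216
((307.0, 208.5), (15.0, 14.0), 90.0) [[300. 201.]
 [314. 201.]
 [314. 216.]
 [300. 216.]]
[[0.5708 0.0731]
 [0.572  0.0278]
 [0.5235 0.0264]
 [0.5223 0.0715]]
True
other-axis tilt deg 0.02
pts [16, 19] rms 0.4 shift mm [-0.7 -0. ] tilt deg toward short(+ = short corner low) 0.19 +- 0.38 yaw 0.17
```

View pics/d5.png

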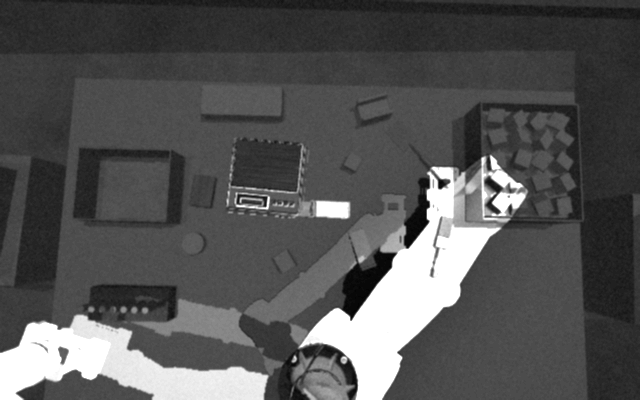

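Run:
```python
from cell import workorder,read_state
print(read_state()["time"],workorder.sign_off())
```

```text
the job is handed in; nothing more can be done
10.275 None
```

I pushed the brown wedge in under the short foot with two fingertips, about 110 mm straight along the bench. Then I backed the arm clear and handed the job in at 10.3 s.

Last checks, from the final pictures:
- **Shim position:** the heel is at y ≈ 0.023–0.025 m. That puts the short foot over about shim x = +10 mm, roughly 5 mm off the shim's centre line.
- **Scale:** the leftover lean measures about 0.2° ± 0.4° (limit 0.7°), and the scale has shifted less than 1 mm.
- **Other things on the bench:** I saw no bystander move in the before/after pictures, though the arm partly hides the brush and knife there. The wrist read about zero after letting go.

**Less certain:**
- The lean readings taken while the arm shaded the scale were poor, with errors above 1°. I went by the geometry then and confirmed level only after backing off.
- The load on the shim was not measured directly. I infer it from the 6–8 N push resistance and from the scale having come up level.

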